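# Finish packing the sampler crate

## Task

Finish packing the small open wooden crate: the round jar from the table and the rectangular oil tin leaning in the sloping rack must go in beside the square jar that is already there, which stands in the way and has to be moved along inside the crate to make room. In the end all three stand upright in one row, each fully down on the crate's floor. Set them down without dropping them, and leave the bottle, the tape roll, the wrench and the white plastic disc where they are.

Things in the scene. Friction and masses are not known exactly. Their poses are not given: they have to be found in the camera images.
- crate_in (a point): Fixed open plywood crate, longer than wide. This point is the centre of its inner floor (8 mm above the table). x runs along its length (the row of items), y across it, z up. Inside 164 mm long (x) by 64 mm wide (y); walls 8 mm thick, their rim 38 mm above the inner floor (46 mm above the table).
- square_jar_center (a point): Square amber glass jar with a cork, standing loose in the crate, nearer its -x end but not against it. Body 54 x 54 mm, 70 mm high, sides along the crate's walls within a few degrees; cork 44 mm across, 15 mm high on top. The point is the body's centre, 35 mm above its underside; z up to the cork, x and y square to its sides. About 0.26 kg. It slides on the floor when pinched or pushed.
- round_jar_center (a point): Round green glass jar with aluminium lid and paper label, standing loose on the table on one side of the crate (which side varies). 58 mm in diameter (59 at the label, 57 at the lid), 85 mm high; the lid is the top 13 mm. The point is half-way up, 42.5 mm above its underside; z is its axis, up. About 0.27 kg.
- tin_center (a point): Bare metal oil tin with paper band, leaning 30 degrees in the rack. 44 mm along its x, 56 mm along its y, body 100 mm along its z, black cap 22 mm across, 10 mm high on top. The point is the body's centre, 50 mm above its underside; z to the cap, leaning to the rack's -x side (towards the robot). In the crate the 44 mm must lie along the row, or the three do not fit. About 0.28 kg.
- rack: Fixed steel sloping rack, across the crate from the round jar. Origin: centre of the underside of its 120 x 90 x 6 mm base; z up. The tin stands on a ledge, its -x face on a back plate reaching 62 mm up the tin; two cheeks beside its 56 mm ends (74 mm overall) reach 16 mm up it. Above that its sides are free; it comes out along its own axis or straight up.
- tall_bottle: Bystander: tall square green glass bottle, 54 mm wide, 230 mm high, off to the left. Origin: centre of its underside. Leave alone.
- puck: Bystander: white plastic disc 64 mm across, 18 mm high. Origin: centre of its underside. Leave alone.
- tape_roll: Bystander: cardboard-brown tape roll 90 mm across, 48 mm high. Origin: centre of its underside. Leave alone.
- wrench: Bystander: steel wrench 170 mm long, lying along its x. Leave alone.
Mind the look-alikes: they are no part of the job. What is meant by the part that bears square_jar_center is not pink or purple, and is the larger of those in its own colour.

How it is judged:
By the outcome, as a careful person would: the job done as asked, in the order asked, and still so for the second after the job is handed in, with the robot touching nothing.
It also fails if it takes over 64 s, if anything falls off the work surface, if the arm or the gripper's body presses on something with over 40 N, if the wrist force passes 120 N, or if a joint passes its speed limit or range.

## Robot

A 6-joint arm with a two-finger parallel gripper is mounted at the origin on the work surface. World frame = base frame: x ahead of the robot, y to its left, z up, the work surface at z = 0. Lengths are in m, angles in degrees, forces in N, time in s.
With the tool pointing down it reaches from about 0.4 to 0.825 m from the base axis. Payload 7 kg.
Tool frame: the origin (TCP) lies between the finger pads; the fingertips stand 19 mm ahead of it and the grasp point (between the pads) is the TCP; z points along the fingers, y is the line along which they close (so a half turn about z gives the same grasp; the last joint's range is limited). The gripper opens to 88 mm and grips with 3 to 60 N. Pads are 19 mm wide; open, the fingers measure 130 mm over their backs; the gripper's body (78 mm by 193 mm) begins 47 mm behind the grasp point.
Start: joints at [93.742, 20.546, 0.682, 0, -70.136, -16.507], TCP at [0.149, 0.658, 0.246] pointing down, gripper open.
Joint ranges: [-176.03, 176.03], [-82.01, 121.73], [-58.28, 71.71], [-173.87, 95.51], [-174.79, -0.11], [-173.66, 173.66]. Speed limits (degrees/s): [136.94, 136.94, 172.46, 180, 180, 180].

## Interface

Orientations are given as [roll, pitch, yaw] about the fixed x, y, z axes, in that order (R = Rz(yaw) Ry(pitch) Rx(roll)).
In Python, from plant import get_obs, snapshot, close_job, spot_in, spot_point gives the robot as it stands.
- The arm moves only by the tool play_rows, never from a script. Its argument "plan" is a list of rows, each a list of 6 numbers: the shift along the tool's x, y, z in cm, then the turn, a rotation vector about the tool's x, y, z in degrees. A call has 1 to 20 rows; each row shifts and turns the commanded pose from where the row before left it, along the tool's axes as they then stand; what a row does not reach is not made up. A row lasts 1/12 s, in which the tool goes at most 41.7 mm and 7.16 degrees, less where a joint would pass 70% of its speed; a pose out of reach is approached as far as the arm can. A call is refused whole if a number of a shift passes 4.17 or a number of a turn 7.16, either way. A call with a gripper value outside its range is refused whole. "grip" is the finger opening in cm, from 0 to 8.76, set as the call begins (left out, the last holds). The fingers move at their own pace and stop on an object; the grip force is fixed at half the most. Time passes only in rows, so rows that do not move let the fingers close. It gives the time, the measured TCP pose, the force, the opening and the grip force at its end, in the units of the state.
- get_obs(): the state, without advancing time (a new reading comes with each control period).
- snapshot(name): name is "scene" or "side" or "wrist"; returns a dict with "frame" (480x640x3 uint8, red, green, blue), "fx", "fy", "cx", "cy" (pixels), "position" and "attitude" of the camera in the world. Camera axes: x right, y down, z forward; pixel columns grow to the right and rows downward; lengths in m; the calibration is good to about 2 mm. A picture is of the moment at which its call begins. There is no depth.
- close_job(): hands the job in; it is judged then, once.
Trained networks look in the newest picture that a camera, given by its name, has taken for a name from the list of things; names that differ only in an ending like _2 or _b are one class to them, and where a whole thing is asked for, a point or a joint stands for the part that bears it (a point fixed in the world has none). Each returns a list of dicts, best first, with "score" (0 to 1); they miss things now and then, are a little off and sometimes report something else, mostly with a low value. They report only what shows in the picture. A call takes as long as a camera call. They do not tell look-alikes from the thing itself.
- spot_in(camera, thing): "position" ([x, y, z] in m, in world coordinates, good to about 4 mm: the middle of the surface that is visible of it).
- spot_point(camera, thing): "position" ([x, y, z] in m, in world coordinates, good to about 4 mm: a listed point, or the origin of a listed thing).
The state is a dict: "clock": time; "joint_pos": joint angles; "qvel": joint speeds; "tau": joint torques, N m; "tool_pos": TCP position; "orientation": TCP orientation; "force": force on the tool from outside, world axes, zero at the start; "moment": the same for the moment, N m; "opening": finger opening in m; "gripper_force": force on a finger pad.
Only numpy, scipy, OpenCV 4.12 (cv2) and the standard library are available. Lean on these libraries where they do the work, as an engineer would, in place of code of your own. Each camera call takes 0.05 s, during which the arm holds its last target. There are 200 camera calls.

## Working session

There is one attempt and no reset: what is moved stays moved. The work goes in short steps, Python scripts to look and compute and a tool call to move; the robot and the scene stay as the last step left them, time stands still between calls to the robot, and variables do not carry over. Pictures are saved under pics/ and viewed, at most 11 in all, crops included, and the job is handed in when it is done.

Besides the shell and the picture viewer there is one more tool, called after "Call:" in YAML: its name, and indented under it one key for each argument. play_rows: Moves the arm, as the interface text tells. Its arguments: {"type":"object","properties":{"plan":{"type":"array","items":{"type":"array","items":{"type":"number"}}},"grip":{"type":"number"}},"required":["plan"]}

```bash
mkdir -p pics; ls
cat > h.py <<'E'
import numpy as np, cv2
from scipy.spatial.transform import Rotation as R
from plant import *
def save(cam,fn):
    s=snapshot(cam); cv2.imwrite('pics/'+fn,s['frame'][:,:,::-1]); return s
def camR(s):
    a=np.array(s['attitude'])
    return a if a.shape==(3,3) else (R.from_euler('xyz',a,degrees=True).as_matrix() if a.size==3 else R.from_quat(a).as_matrix())
def proj(s,p):
    q=camR(s).T@(np.array(p)-s['position']); return np.array([s['fx']*q[0]/q[2]+s['cx'],s['fy']*q[1]/q[2]+s['cy']])
def atz(s,u,v,z):
    d=camR(s)@np.array([(u-s['cx'])/s['fx'],(v-s['cy'])/s['fy'],1]); p=np.array(s['position']); return p+d*(z-p[2])/d[2]
E
python3 - <<'E'
from h import *
o=get_obs(); print({k:np.round(v,3).tolist() for k,v in o.items()})
for c in ['scene','side']:
    s=save(c,c+'0.png'); print(c,s['position'],s['attitude'],s['fx'],s['cx'],s['cy'])
    for t in ['crate_in','square_jar_center','round_jar_center','tin_center','rack','tall_bottle','puck','tape_roll','wrench']:
        for r in spot_point(c,t)[:4]: print(t,np.round(r['position'],4),round(r['score'],2),proj(s,r['position']).round())
E
```

```text
pics
{'clock': 0.0, 'joint_pos': [93.741, 20.592, 0.636, -0.021, -70.137, -16.507], 'qvel': [-0.019, -0.157, 0.01, 0.007, -0.13, 0.003], 'tau': [-0.001, -58.272, 29.306, 6.997, 0.007, -0.0], 'tool_pos': [0.149, 0.658, 0.245], 'orientation': [179.905, -0.007, -12.773], 'force': [-0.804, 0.205, 0.437], 'moment': [-0.011, -0.011, -0.052], 'gripper_force': 0.0, 'opening': 0.088}
scene [1.46651896 0.53597895 0.79228172] [-1.25361158e+02  4.29721155e-02  1.15692198e+02] 510.54185498147484 320.4248562816796 237.48074421127785
crate_in [0.5358 0.0147 0.0064] 0.86 [295. 247.]
crate_in [ 0.7125 -0.1805 -0.0033] 0.69 [192. 268.]
square_jar_center [ 0.7325 -0.027   0.0377] 0.92 [239. 277.]
square_jar_center [0.4961 0.1534 0.0303] 0.79 [351. 245.]
square_jar_center [ 0.5467 -0.2488  0.0442] 0.7 [207. 213.]
square_jar_center [ 0.5066 -0.1099  0.0254] 0.63 [259. 224.]
round_jar_center [ 0.5468 -0.2503  0.0429] 0.59 [207. 213.]
round_jar_center [0.5571 0.3206 0.0729] 0.2 [409. 263.]
tin_center [0.5541 0.3226 0.0758] 0.55 [410. 262.]
rack [0.5656 0.3262 0.0032] 0.78 [407. 289.]
tall_bottle [ 0.5326  
[... 237 characters left out ...]
6746 319.9300851073855 241.92508424164473
crate_in [0.532  0.0132 0.0063] 0.68 [338. 239.]
square_jar_center [0.5001 0.1525 0.0245] 0.94 [333. 284.]
square_jar_center [ 0.5113 -0.1097  0.0255] 0.77 [362. 200.]
square_jar_center [0.5146 0.0221 0.0431] 0.73 [345. 233.]
square_jar_center [ 0.7291 -0.0262  0.035 ] 0.72 [266. 199.]
round_jar_center [ 0.5429 -0.2531  0.0429] 0.7 [367. 154.]
tin_center [0.5556 0.3213 0.0742] 0.66 [278. 329.]
rack [ 0.5634  0.3218 -0.0027] 0.72 [277. 348.]
tall_bottle [ 5.318e-01  4.834e-01 -5.000e-04] 0.66 [260. 426.]
puck [ 0.3929  0.1416 -0.0033] 0.9 [381. 301.]
tape_roll [ 0.7149 -0.1823 -0.0026] 0.92 [295. 170.]
wrench [ 0.3731 -0.1275 -0.0018] 0.74 [418. 216.]
```

View pics/scene0.png

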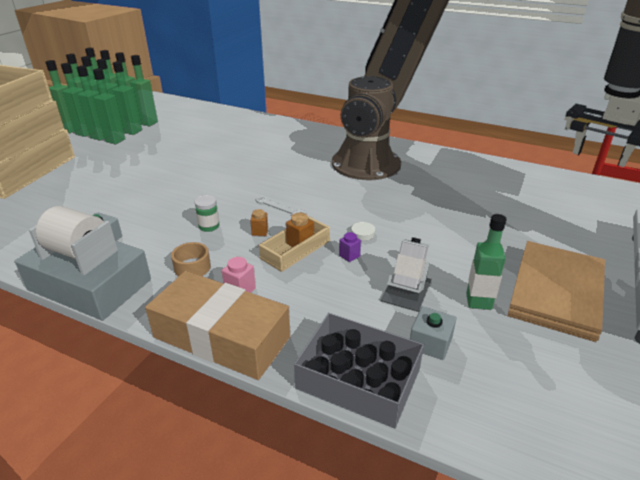

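View pics/side0.png

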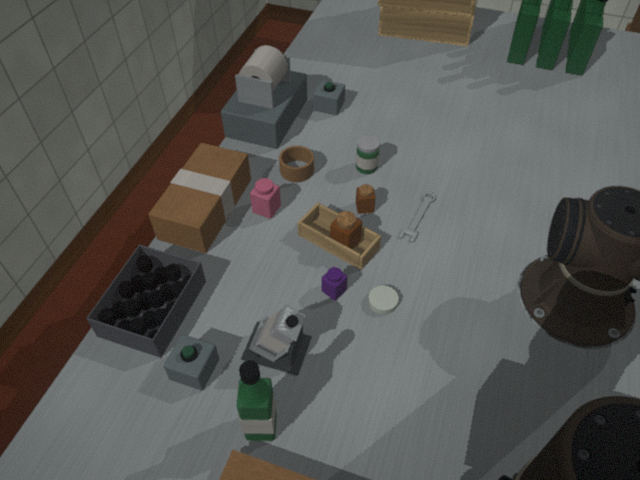

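Scene view: candidates for the square jar are the large amber one in the crate (300,228), the small amber one on the table (259,222), purple (350,246) and pink (238,275). I choose the larger amber one in the crate. The round jar is at (207,213), and the tin is in the rack at (410,262). I'll check this in a close crop.

Run:
```python
import cv2,numpy as np
a=cv2.imread('pics/scene0.png')[190:280,240:370]; b=cv2.imread('pics/side0.png')[175:275,285:395]
a=cv2.resize(a,None,fx=5,fy=5,interpolation=cv2.INTER_CUBIC)[:, :]
b=cv2.resize(b,None,fx=5,fy=5,interpolation=cv2.INTER_CUBIC)
c=np.zeros((500,1200,3),np.uint8); c[:450,:650]=a; c[:,650:]=b
cv2.imwrite('pics/crop.png',cv2.resize(c,(800,333),interpolation=cv2.INTER_AREA))
```

```text
(no output)
```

View pics/crop.png

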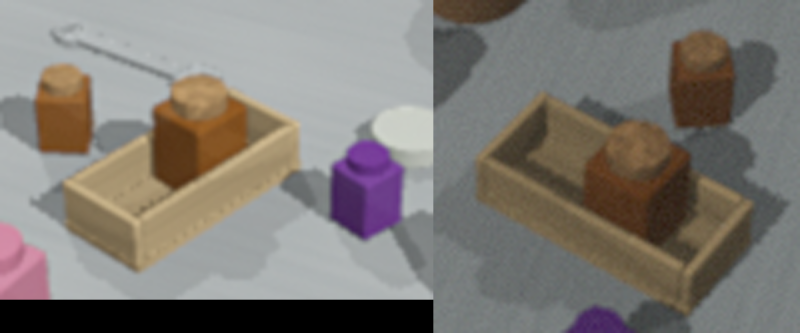

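The crop confirms it: the crate holds the larger amber jar. The other amber one is smaller and stands on the table.

Run:
```python
from h import *
a=snapshot('scene');b=snapshot('side')
for s,pts in((a,[(259.8,245.2),(281.4,258.4),(329.7,227.5)]),(b,[(298.1,223),(318.5,203.8),(380.6,236.5),(361.4,260)])):
    P=[atz(s,u,v,.046) for u,v in pts]; print(np.round(P,4))
    for i in range(len(P)-1):
        d=P[i+1]-P[i]; print(np.linalg.norm(d).round(4),np.degrees(np.arctan2(d[1],d[0])).round(1))
    print('mid',((P[0]+P[2])/2).round(4))
```

```text
[[ 0.6137 -0.0413  0.046 ]
 [ 0.6372  0.033   0.046 ]
 [ 0.4683  0.0819  0.046 ]]
0.0779 72.4
0.1758 163.9
mid [0.541  0.0203 0.046 ]
[[ 0.6252  0.0301  0.046 ]
 [ 0.601  -0.0428  0.046 ]
 [ 0.4352  0.0073  0.046 ]
 [ 0.457   0.0859  0.046 ]]
0.0768 -108.4
0.1732 163.2
0.0816 74.5
mid [0.5302 0.0187 0.046 ]
```

Call:
play_rows:
  plan:
    - [2.5,2.7,0,0,0,0]
    - [2.5,2.7,0,0,0,0]
    - [2.5,2.7,0,0,0,0]
    - [2.5,2.7,0,0,0,0]
    - [2.5,2.7,0,0,0,0]
    - [2.5,2.7,0,0,0,0]
    - [2.5,2.7,0,0,0,0]
    - [2.5,2.7,0,0,0,0]
    - [2.5,2.7,0,0,0,0]
    - [2.5,2.7,0,0,0,0]
    - [2.5,2.7,0,0,0,0]
    - [2.5,2.7,0,0,0,0]
    - [2.5,2.7,0,0,0,0]
    - [2.5,2.7,0,0,0,0]
    - [2.5,2.7,0,0,0,0]
    - [2.5,2.7,0,0,0,0]
    - [2.5,2.7,0,0,0,0]
    - [2.5,2.7,0,0,0,0]
    - [2.5,2.7,0,0,0,0]
    - [2.5,2.7,0,0,0,3.7]
  grip: 8.76

```text
clock: 2.77
tool_pos: [0.5182, 0.0193, 0.246]
orientation: [-180.0, -0.0, -16.4]
force: [0.1, 0.4, 0.4]
opening: 0.0876
gripper_force: 0.0
```

Run:
```python
from h import *
s=save('wrist','w1.png'); o=get_obs(); print(o['clock'],np.round(o['tool_pos'],4),np.round(o['orientation'],2),s['position'],s['attitude'],s['fx'],s['cx'],s['cy'])
for t in ['crate_in','square_jar_center','round_jar_center','tin_center','rack']:
    for r in spot_point('wrist',t)[:4]: print(t,np.round(r['position'],4),round(r['score'],2),proj(s,r['position']).round())
```

```text
2.8167 [0.5204 0.0153 0.2456] [ 1.7992e+02 -5.0000e-02 -1.6970e+01] [ 5.81207297e-01 -5.63228869e-04  3.84274207e-01] [ 1.65598727e+02 -1.48926582e-02 -1.06460080e+02] 350.5790072964239 323.2451162642044 236.81354211234614
crate_in [0.5309 0.0123 0.0065] 0.65 [325. 196.]
square_jar_center [ 0.5052 -0.1105  0.0309] 0.93 [449. 190.]
square_jar_center [0.5023 0.1518 0.0255] 0.75 [208. 261.]
round_jar_center [ 0.5396 -0.2524  0.0415] 0.59 [597. 112.]
rack [0.5632 0.3218 0.0031] 0.57 [ 54. 246.]
```

View pics/w1.png

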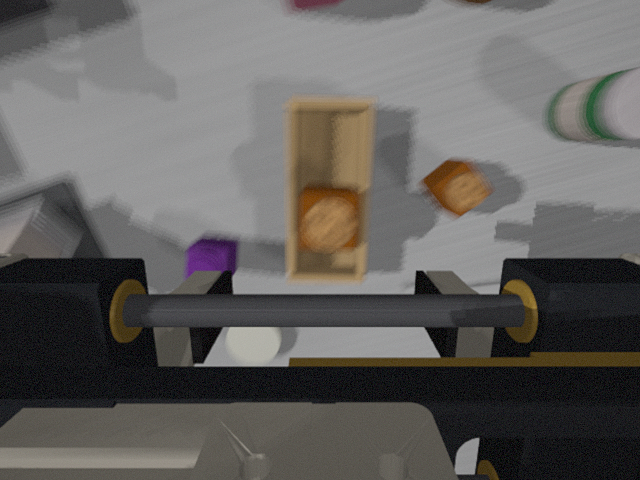

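Wrist view: the crate rim corners are near (288,99), (376,97), (362,281) and (289,277). The square jar's top is about (302,187) to (359,247), aligned with the crate. The small amber jar at (458,187) stays out of it.

Run:
```python
from h import *
im=cv2.imread('pics/w1.png'); s=snapshot('wrist')
P=np.array([atz(s,u,v,.046) for u,v in[(288,99),(376,97),(362,281),(289,277)]]); print(P.round(4),P.mean(0).round(4))
for i in range(4):
    d=P[(i+1)%4]-P[i]; print(np.linalg.norm(d).round(4),np.degrees(np.arctan2(d[1],d[0])).round(1))
# cork (z=.093) and jar top centre
print('cork',atz(s,330,222,.093).round(4))
Q=np.array([atz(s,u,v,.078) for u,v in[(302,187),(359,186),(360,247),(302,247)]]);print(Q.round(4),Q.mean(0).round(4))
# round jar: lid centre
hsv=cv2.cvtColor(im,cv2.COLOR_BGR2HSV)
```

```text
[[ 0.6292  0.02    0.046 ]
 [ 0.6083 -0.0566  0.046 ]
 [ 0.4405  0.0011  0.046 ]
 [ 0.466   0.0718  0.046 ]] [0.536  0.0091 0.046 ]
0.0795 -105.3
0.1774 161.0
0.0751 70.2
0.1712 -17.6
cork [0.5193 0.0134 0.093 ]
[[ 0.5529  0.0287  0.078 ]
 [ 0.5396 -0.019   0.078 ]
 [ 0.4861 -0.0056  0.078 ]
 [ 0.5011  0.0449  0.078 ]] [0.5199 0.0122 0.078 ]
```

Call:
play_rows:
  plan:
    - [0,0.3,3.5,0,0,0.4]
    - [0,0,3.5,0,0,0]
    - [0,0,3.5,0,0,0]
    - [0,0,3.5,0,0,0]
    - [0,0,2,0,0,0]
    - [0,0,1.2,0,0,0]
    - [0,0,0,0,0,0]
    - [0,0,0,0,0,0]
  grip: 8.76

```text
clock: 3.78
tool_pos: [0.5164, 0.0192, 0.0736]
orientation: [180.0, 0.0, -16.7]
force: [0.4, -0.2, 0.2]
opening: 0.0874
gripper_force: 0.0
```

Call:
play_rows:
  plan:
    - [0,0,0,0,0,0]
    - [0,0,0,0,0,0]
    - [0,0,0,0,0,0]
    - [0,0,0,0,0,0]
    - [0,0,0,0,0,0]
    - [0,0,0,0,0,0]
  grip: 4.5

```text
clock: 4.28
tool_pos: [0.5168, 0.0183, 0.074]
orientation: [-180.0, -0.0, -16.9]
force: [-0.7, 1.5, 3.3]
opening: 0.0538
gripper_force: 29.9
```

Call:
play_rows:
  plan:
    - [-0.8,0,0,0,0,0]
    - [-0.9,0,0,0,0,0]
    - [-0.9,0,0,0,0,0]
    - [-0.6,0,0,0,0,0]
    - [-0.2,0,0,0,0,0]
    - [0,0,0,0,0,0]
    - [0,0,0,0,0,0]

```text
clock: 4.87
tool_pos: [0.4834, 0.0285, 0.0739]
orientation: [-180.0, 0.0, -16.8]
force: [-4.6, 3.6, 11.4]
opening: 0.0537
gripper_force: 29.9
```

Run:
```python
from h import *
for i in range(4):
    s=snapshot('wrist'); o=get_obs(); print(np.round(o['tool_pos'],4),np.round(o['orientation'],2),np.round(o['force'],1))
print(o['opening'],o['joint_pos'])
cv2.imwrite('pics/w2.png',s['frame'][:,:,::-1])
```

```text
[0.4834 0.0285 0.0739] [ 1.800e+02  6.000e-02 -1.685e+01] [-3.6  4.5 11.6]
[0.4834 0.0284 0.0739] [ 1.7999e+02  6.0000e-02 -1.6860e+01] [-5.5  4.1 11.9]
[0.4835 0.0285 0.0739] [ 1.800e+02  6.000e-02 -1.686e+01] [-5.   5.1 11.4]
[0.4834 0.0285 0.0739] [ 1.800e+02  6.000e-02 -1.686e+01] [-5.4  3.7 12.1]
0.053434236757634965 [ 26.66715798  13.62440367 -35.47510191  -0.0648748  -40.94904875
  46.51703163]
```

Call:
play_rows:
  plan:
    - [-0.15,0,0,0,0,0]
    - [-0.15,0,0,0,0,0]
    - [0,0,0,0,0,0]

```text
clock: 5.32
tool_pos: [0.482, 0.0291, 0.074]
orientation: [-180.0, -0.1, -16.8]
force: [4.0, -2.2, 5.1]
opening: 0.0535
gripper_force: 29.9
```

Call:
play_rows:
  plan:
    - [-0.15,0,0,0,0,0]
    - [-0.15,0,0,0,0,0]
    - [0,0,0,0,0,0]

```text
clock: 5.57
tool_pos: [0.4812, 0.0297, 0.0745]
orientation: [-179.9, -0.3, -16.7]
force: [11.8, -10.0, 0.7]
opening: 0.0539
gripper_force: 29.9
```

Call:
play_rows:
  plan:
    - [0.2,0,0,0,0,0]
    - [0,0.15,0,0,0,0]
    - [0,0.15,0,0,0,0]
    - [0,0.15,0,0,0,0]
    - [0,0.15,0,0,0,0]
    - [0,0,0,0,0,0]
    - [0,0,0,0,0,0]

```text
clock: 6.15
tool_pos: [0.4804, 0.0252, 0.0742]
orientation: [-179.8, -0.2, -16.8]
force: [3.0, 6.4, 5.3]
opening: 0.0536
gripper_force: 30.0
```

Call:
play_rows:
  plan:
    - [0,-0.4,0,0,0,0]
    - [0,-0.4,0,0,0,0]
    - [0,-0.3,0,0,0,0]
    - [0,-0.15,0,0,0,0]
    - [0,0,0,0,0,0]
    - [0,0,0,0,0,0]

```text
clock: 6.65
tool_pos: [0.4826, 0.0335, 0.0742]
orientation: [179.8, -0.0, -16.8]
force: [5.8, -15.7, 9.6]
opening: 0.0537
gripper_force: 29.9
```

Call:
play_rows:
  plan:
    - [0,0.4,0,0,0,0]
    - [0,0.28,0,0,0,0]
    - [0,0,0,0,0,0]
    - [0,0,0,0,0,0]

```text
clock: 6.98
tool_pos: [0.4817, 0.0298, 0.0742]
orientation: [-179.9, -0.1, -16.9]
force: [5.0, 1.5, 5.4]
opening: 0.0539
gripper_force: 30.0
```

Call:
play_rows:
  plan:
    - [0,0,0,0,0,0]
    - [0,0,0,0,0,0]
    - [0,0,0,0,0,0]
    - [0,0,0,0,0,0]
    - [0,0,-3,0,0,0]
    - [0,0,-4,0,0,0]
    - [0,0,-4,0,0,0]
    - [0,0,-4,0,0,0]
    - [0,0,0,0,0,0]
  grip: 8.76

```text
clock: 7.73
tool_pos: [0.4835, 0.0298, 0.2313]
orientation: [-179.7, -0.5, -16.8]
force: [1.7, 0.5, 0.9]
opening: 0.0875
gripper_force: 0.0
```

Run:
```python
from h import *
o=get_obs(); print(o['clock'],np.round(o['tool_pos'],4),np.round(o['orientation'],2),np.round(o['force'],1))
s=save('wrist','w3.png')
for t in ['crate_in','square_jar_center','round_jar_center']:
    for r in spot_point('wrist',t)[:4]: print(t,np.round(r['position'],4),round(r['score'],2),proj(s,r['position']).round())
```

```text
7.7333 [0.4835 0.0298 0.2313] [-179.67   -0.55  -16.79] [1.7 0.5 0.9]
crate_in [0.5328 0.0137 0.0049] 0.97 [324. 163.]
square_jar_center [ 0.5044 -0.1134  0.0305] 0.74 [462. 154.]
square_jar_center [0.4978 0.1509 0.0275] 0.68 [204. 238.]
round_jar_center [ 0.5398 -0.2529  0.0439] 0.74 [621.  64.]
```

View pics/w3.png

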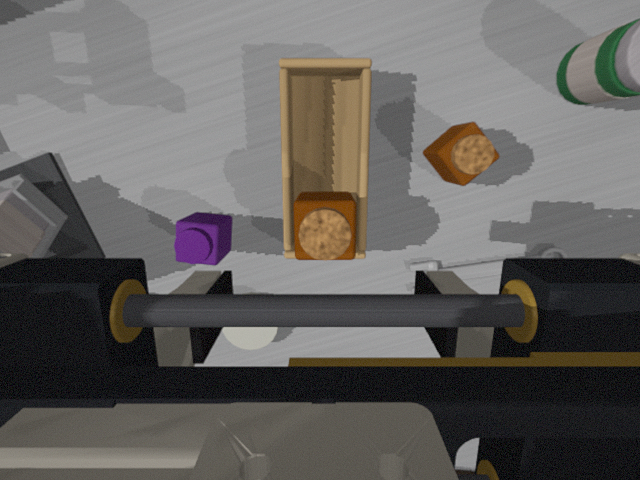

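Wrist view: the square jar is against the -x wall, centred across at (325,228). The round jar is at upper right (605,65), next.

Call:
play_rows:
  plan:
    - [1.5,2.8,0,0,0,0]
    - [1.5,2.8,0,0,0,0]
    - [1.5,2.8,0,0,0,0]
    - [1.5,2.8,0,0,0,0]
    - [1.5,2.8,0,0,0,0]
    - [1.5,2.8,0,0,0,0]
    - [1.5,2.8,0,0,0,0]
    - [1.5,2.8,0,0,0,0]
    - [1.5,2.8,0,0,0,0]
    - [0,0,0,0,0,0]
    - [0,0,0,0,0,0]
    - [0,0,0,0,0,0]

```text
clock: 8.93
tool_pos: [0.5353, -0.2512, 0.2216]
orientation: [180.0, 0.2, -16.9]
force: [0.7, 0.2, 0.1]
opening: 0.0873
gripper_force: 0.0
```

Run:
```python
from h import *
s=save('wrist','w4.png');o=get_obs(); print(o['clock'],np.round(o['tool_pos'],4),np.round(o['orientation'],2),np.round(o['force'],1))
for r in spot_point('wrist','round_jar_center')[:2]: print(np.round(r['position'],4),round(r['score'],2),proj(s,r['position']).round())
for z in (.072,.085): print(proj(s,(.5415,-.2522,z)))
print(proj(s,(.505,-.112,.05)))
```

```text
8.9833 [ 0.5355 -0.2507  0.2222] [ 1.7999e+02  1.4000e-01 -1.6870e+01] [-0.3  0.3  1.3]
[320.52649438 219.83219271]
[320.42217351 223.17212716]
[191.24846605 293.10714234]
```

View pics/w4.png

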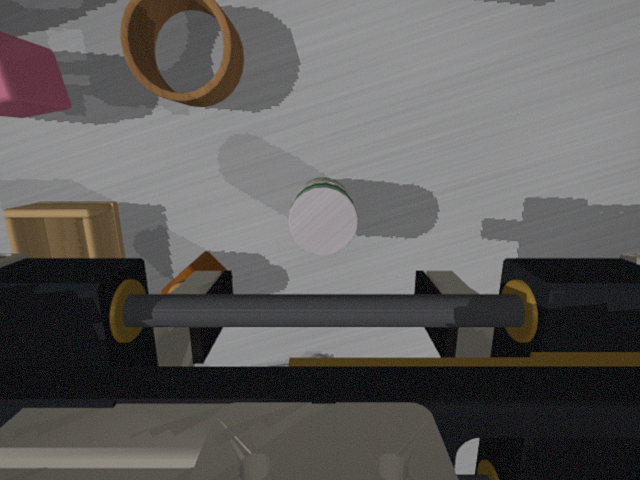

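Wrist view: the lid of the round jar is centred at (323,221), clear on both sides.

Call:
play_rows:
  plan:
    - [0.8,0.15,3,0,0,0]
    - [0,0,4,0,0,0]
    - [0,0,4,0,0,0]
    - [0,0,3,0,0,0]
    - [0,0,1.4,0,0,0]
    - [0,0,0.5,0,0,0]
    - [0,0,0,0,0,0]
    - [0,0,0,0,0,0]

```text
clock: 9.7
tool_pos: [0.5443, -0.2546, 0.0656]
orientation: [180.0, -0.1, -16.8]
force: [-0.1, 0.2, 0.3]
opening: 0.0875
gripper_force: 0.0
```

Call:
play_rows:
  plan:
    - [0,0,0,0,0,0]
    - [0,0,0,0,0,0]
    - [0,0,0,0,0,0]
    - [0,0,0,0,0,0]
    - [0,0,0,0,0,0]
    - [0,0,0,0,0,0]
  grip: 5

```text
clock: 10.2
tool_pos: [0.5439, -0.255, 0.0652]
orientation: [-180.0, -0.1, -16.9]
force: [-0.8, 3.2, 3.9]
opening: 0.0578
gripper_force: 30.0
```

Call:
play_rows:
  plan:
    - [0,0,-1.5,0,0,0]
    - [0,0,-3.5,0,0,0]
    - [0,0,-3.5,0,0,0]
    - [0,0,-3.5,0,0,0]
    - [-0.8,-2,0,0,0,0]
    - [-0.8,-2.5,0,0,0,0]
    - [-0.8,-2.5,0,0,0,0]
    - [-0.8,-2.5,0,0,0,0]
    - [-0.8,-2.5,0,0,0,0]
    - [-0.8,-2.5,0,0,0,0]
    - [-0.8,-2.5,0,0,0,0]
    - [-0.8,-2.5,0,0,0,0]
    - [-0.8,-2.5,0,0,0,0]
    - [-0.8,-2.5,0,0,0,0]
    - [0,-1,0,0,0,0]
    - [0,0,0,0,0,0]
    - [0,0,0,0,0,0]
    - [0,0,0,0,0,0]

```text
clock: 11.7
tool_pos: [0.5405, 0.0115, 0.1842]
orientation: [180.0, 0.0, -16.9]
force: [0.5, 0.2, -2.8]
opening: 0.0576
gripper_force: 30.0
```

Run:
```python
from h import *
s=save('wrist','w5.png');o=get_obs(); print(o['clock'],np.round(o['tool_pos'],4),np.round(o['orientation'],2),np.round(o['force'],1))
t=np.array([.5392,.0117])-o['tool_pos'][:2]; y=np.radians(-16.9); c,sn=np.cos(y),np.sin(y)
print('tool dx,dy mm',1e3*(c*t[0]+sn*t[1]),1e3*(sn*t[0]-c*t[1]))
```

```text
11.75 [0.5406 0.0113 0.1842] [ 1.7997e+02  4.0000e-02 -1.6910e+01] [-0.1  0.2 -2.5]
tool dx,dy mm -1.4073880686373819 0.048073049629703817
```

View pics/w5.png

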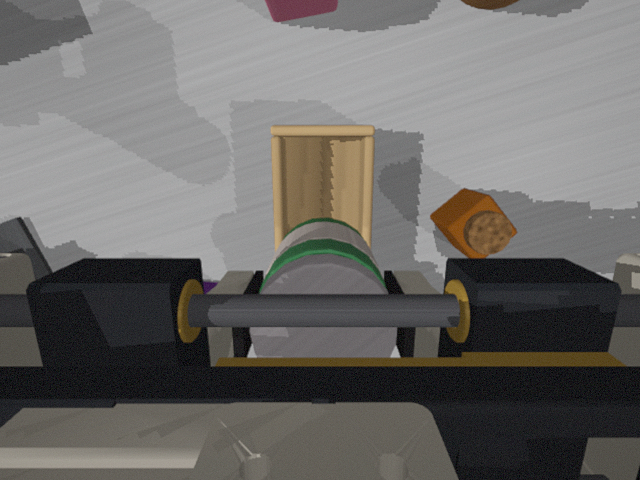

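Wrist view: the round jar is gripped at (323,290), in line with the crate walls at x = 274 and 372.

Call:
play_rows:
  plan:
    - [0,0,2.5,0,0,0]
    - [0,0,3,0,0,0]
    - [0,0,1.8,0,0,0]
    - [0,0,1,0,0,0]
    - [0,0,0.8,0,0,0]
    - [0,0,0,0,0,0]

```text
clock: 12.25
tool_pos: [0.5404, 0.0114, 0.0924]
orientation: [179.9, 0.1, -16.9]
force: [-0.6, -0.3, -3.6]
opening: 0.0574
gripper_force: 30.0
```

Call:
play_rows:
  plan:
    - [0,0,0.7,0,0,0]
    - [0,0,0.6,0,0,0]
    - [0,0,0.3,0,0,0]
    - [0,0,0.2,0,0,0]
    - [0,0,0.1,0,0,0]
    - [0,0,0,0,0,0]
    - [0,0,0,0,0,0]

```text
clock: 12.83
tool_pos: [0.5411, 0.0123, 0.0748]
orientation: [-180.0, -0.0, -16.9]
force: [-0.2, -0.6, -2.6]
opening: 0.0572
gripper_force: 30.0
```

Now the last bit down, then slide toward -x to touch the square jar.

Call:
play_rows:
  plan:
    - [0,0,0.1,0,0,0]
    - [0,0,0.1,0,0,0]
    - [0,0,0.1,0,0,0]
    - [0,0,0,0,0,0]
    - [0,0,0,0,0,0]

```text
clock: 13.25
tool_pos: [0.5412, 0.0123, 0.0731]
orientation: [-180.0, -0.1, -16.8]
force: [-5.1, 1.0, 12.8]
opening: 0.0573
gripper_force: 30.0
```

Call:
play_rows:
  plan:
    - [-0.2,0,0,0,0,0]
    - [-0.2,0,0,0,0,0]
    - [-0.2,0,0,0,0,0]
    - [-0.1,0,0,0,0,0]
    - [0,0,0,0,0,0]
    - [0,0,0,0,0,0]

```text
clock: 13.75
tool_pos: [0.5368, 0.0145, 0.0732]
orientation: [-179.9, -0.3, -16.8]
force: [4.6, -3.4, 5.9]
opening: 0.0573
gripper_force: 30.0
```

Call:
play_rows:
  plan:
    - [0.1,0,0,0,0,0]
    - [0,0,0,0,0,0]
    - [0,0,0,0,0,0]
    - [0,0,0,0,0,0]
    - [0,0,0,0,0,0]
    - [0,0,-1.5,0,0,0]
    - [0,0,-3.5,0,0,0]
    - [0,0,-4,0,0,0]
    - [0,0,-4,0,0,0]
    - [0,0,-4,0,0,0]
    - [0,0,0,0,0,0]
    - [0,0,0,0,0,0]
  grip: 8.76

```text
clock: 14.75
tool_pos: [0.5362, 0.0144, 0.2443]
orientation: [-179.8, -0.2, -16.9]
force: [-0.8, -0.3, -1.2]
opening: 0.0872
gripper_force: 0.0
```

Run:
```python
from h import *
s=save('wrist','w6.png');o=get_obs(); print(o['clock'],np.round(o['tool_pos'],4),np.round(o['orientation'],2),np.round(o['force'],1))
for t in ['round_jar_center','square_jar_center']:
  for r in spot_point('wrist',t)[:3]: print(t,np.round(r['position'],4),round(r['score'],2),proj(s,r['position']).round())
a=save('scene','sc6.png'); 
for t in ['round_jar_center','tin_center','rack']:
  for r in spot_point('scene',t)[:2]: print(t,np.round(r['position'],4),round(r['score'],2),proj(a,r['position']).round())
A=cv2.resize(cv2.imread('pics/sc6.png')[195:305,240:450],None,fx=3.8,fy=3.8,interpolation=cv2.INTER_CUBIC)
B=cv2.resize(cv2.imread('pics/side0.png')[290:380,225:325],None,fx=2,fy=2,interpolation=cv2.INTER_CUBIC)
c=np.zeros((600,798,3),np.uint8); c[:A.shape[0],:A.shape[1]]=A; c[418:598,:200]=B
cv2.imwrite('pics/c6.png',c)
```

```text
14.8 [0.5351 0.0141 0.2422] [-1.7992e+02 -5.0000e-02 -1.6870e+01] [ 0.6  0.4 -1.4]
square_jar_center [ 0.5052 -0.1141  0.0256] 0.97 [451. 206.]
square_jar_center [0.4976 0.1493 0.0288] 0.72 [213. 284.]
round_jar_center [0.537  0.0183 0.0526] 0.97 [296. 233.]
round_jar_center [0.5659 0.3264 0.0041] 0.33 [407. 289.]
tin_center [0.5571 0.3196 0.0758] 0.57 [408. 262.]
rack [0.5663 0.3276 0.0052] 0.83 [408. 289.]
```

View pics/c6.png

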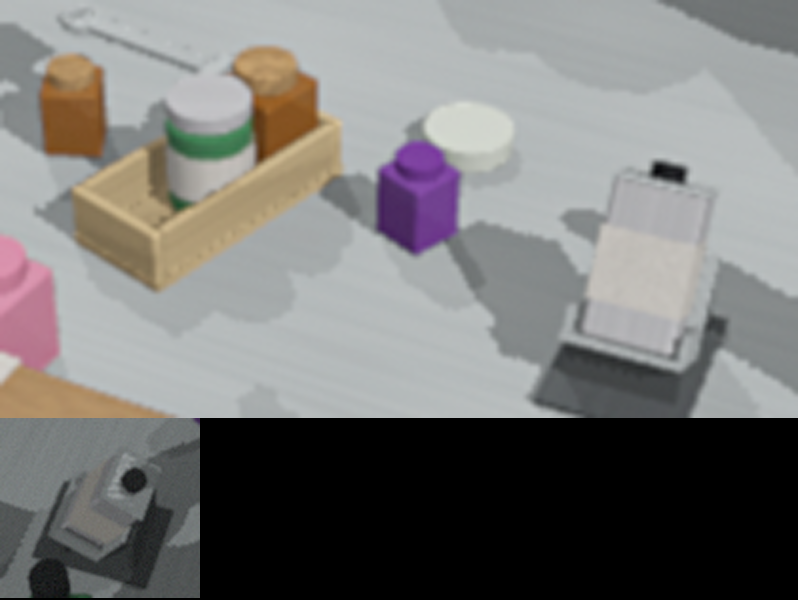

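The crop shows the round jar upright beside the square jar. The tin leans in the rack, its cap at about (669,170) of the crop and its top edge from (620,172) to (716,190).

Run:
```python
from h import *
a=snapshot('scene');b=snapshot('side')
P=np.array([atz(b,u,v,.006) for u,v in[(242.5,358.5),(299,373.5),(311,337),(259,322)]]); print(P.round(4),P.mean(0).round(4))
for i in range(4):
    d=P[(i+1)%4]-P[i]; print(np.linalg.norm(d).round(4),np.degrees(np.arctan2(d[1],d[0])).round(1))
print('cap side',atz(b,291.5,321,.127).round(4),'cap scene',atz(a,240+669/3.8,195+170/3.8,.127).round(4))
# tin face edges seen in scene: top edge (z of front top edge), bottom edge
f=lambda u,v,z: atz(a,240+u/3.8,195+v/3.8,z)
for z,(p,q) in ((.129,((620,172),(716,190))),(.042,((585,332),(672,355)))):
    d=f(*q,z)-f(*p,z); print(np.linalg.norm(d).round(4),np.degrees(np.arctan2(d[1],d[0])).round(1),((f(*p,z)+f(*q,z))/2).round(4))
```

```text
[[0.6165 0.3705 0.006 ]
 [0.4991 0.3641 0.006 ]
 [0.5045 0.2801 0.006 ]
 [0.6187 0.2821 0.006 ]] [0.5597 0.3242 0.006 ]
0.1175 -176.9
0.0841 -86.4
0.1143 1.0
0.0884 91.5
cap side [0.5243 0.326  0.127 ] cap scene [0.5372 0.3258 0.127 ]
0.0561 97.1 [0.551  0.3289 0.129 ]
0.0528 92.5 [0.5989 0.3292 0.042 ]
```

Call:
play_rows:
  plan:
    - [0,0,0,0,0,-6.6]
    - [0,0,0,0,0,-6.6]
    - [0,0,0,0,0,-6.6]
    - [-0.4,-3,0,0,0,0]
    - [-0.4,-3,0,0,0,0]
    - [-0.4,-3,0,0,0,0]
    - [-0.4,-3,0,0,0,0]
    - [-0.4,-3,0,0,0,0]
    - [-0.4,-3,0,0,0,0]
    - [-0.4,-3,0,0,0,0]
    - [-0.4,-3,0,0,0,0]
    - [-0.4,-3,0,0,0,0]
    - [-0.4,-3.5,0,0,0,0]
    - [0,0,1,0,6,0]
    - [0,0,1,0,6,0]
    - [0,0,0.5,0,6,0]
    - [0,0,0,0,6,0]
    - [0,0,0,0,6,0]
    - [0,0,0,0,0,0]
    - [0,0,0,0,0,0]
  grip: 8.76

```text
clock: 16.87
tool_pos: [0.486, 0.3124, 0.2182]
orientation: [179.5, -27.1, 2.8]
force: [0.5, -0.4, -0.1]
opening: 0.0873
gripper_force: 0.0
```

Run:
```python
from h import *
s=save('wrist','w7.png');o=get_obs(); print(o['clock'],np.round(o['tool_pos'],4),np.round(o['orientation'],2),np.round(o['force'],1))
for t in ['tin_center','rack']:
  for r in spot_point('wrist',t)[:2]: print(t,np.round(r['position'],4),round(r['score'],2),proj(s,r['position']).round())
Rt=R.from_euler('xyz',o['orientation'],degrees=True).as_matrix(); print(Rt.round(3))
print(proj(s,(.5555-.0275,.320,.0755+.0476)), proj(s,(.5555-.03,.320,.0755+.052)))
print(s['position'],s['attitude'])
```

```text
16.9167 [0.4868 0.3133 0.219 ] [179.63 -27.13   2.67] [-0.3  1.  -0.2]
[[ 0.889  0.044  0.456]
 [ 0.041 -0.999  0.015]
 [ 0.456  0.006 -0.89 ]]
[312.5845485  248.53296661] [312.27294343 250.84144997]
[0.48104527 0.31232682 0.37156359] [-167.31640743   -0.48102087  -87.47738953]
```

View pics/w7.png

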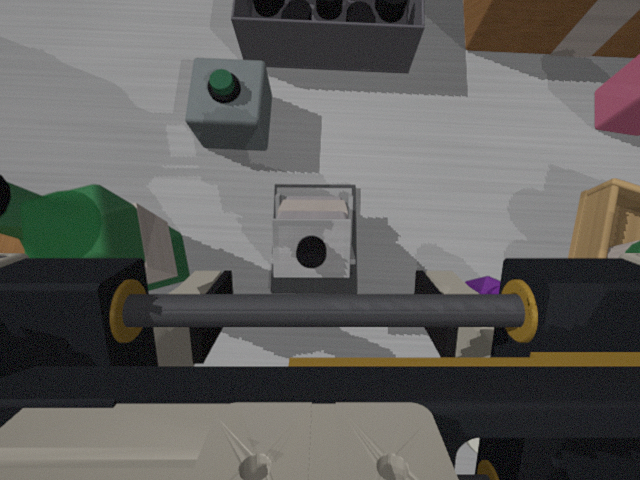

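Wrist view: the tin's top face spans (274,219) to (351,277), with its cap at (311,251). It is square to the tool and matches the predicted (312,251).

Call:
play_rows:
  plan:
    - [0,0,0,0,2.9,0]
    - [-1.2,-0.35,0,0,0,0]
    - [0,0,3,0,0,0]
    - [0,0,3,0,0,0]
    - [0,0,2,0,0,0]
    - [0,0,0,0,0,0]
    - [0,0,0,0,0,0]

```text
clock: 17.6
tool_pos: [0.5177, 0.3161, 0.1472]
orientation: [179.5, -30.2, 2.4]
force: [-0.4, -0.8, 0.5]
opening: 0.0878
gripper_force: 0.0
```

Run:
```python
from h import *
o=get_obs(); print(o['clock'],np.round(o['tool_pos'],4),np.round(o['orientation'],2),np.round(o['force'],1))
Rt=R.from_euler('xyz',o['orientation'],degrees=True).as_matrix(); print(1e3*Rt.T@(np.array([.542,.3194,.0989])-o['tool_pos']))
```

```text
17.6 [0.5177 0.3161 0.1472] [179.53 -30.18   2.43] [-0.4 -0.8  0.5]
[-3.17293856 -2.69475938 54.02576944]
```

Call:
play_rows:
  plan:
    - [-0.3,-0.25,0,0.5,0,0]
    - [0,0,2,0,0,0]
    - [0,0,2,0,0,0]
    - [0,0,1,0,0,0]
    - [0,0,0.4,0,0,0]
    - [0,0,0,0,0,0]
    - [0,0,0,0,0,0]

```text
clock: 18.18
tool_pos: [0.5389, 0.3275, 0.1137]
orientation: [179.3, -29.2, 2.7]
force: [1.1, -0.1, -0.0]
opening: 0.0875
gripper_force: 0.0
```

Call:
play_rows:
  plan:
    - [0,0,0,0,0,0]
    - [0,0,0,0,0,0]
    - [0,0,0,0,0,0]
    - [0,0,0,0,0,0]
    - [0,0,0,0,0,0]
    - [0,0,0,0,0,0]
  grip: 4.8

```text
clock: 18.68
tool_pos: [0.5391, 0.326, 0.113]
orientation: [179.3, -29.2, 2.6]
force: [-1.3, -2.1, 3.2]
opening: 0.056
gripper_force: 29.9
```

Run:
```python
from h import *
o=get_obs(); print(o['clock'],np.round(o['tool_pos'],4),np.round(o['orientation'],2),np.round(o['force'],1),np.round(o['moment'],2),np.round(o['joint_pos'],1))
s=save('side','sd8.png')
for t in ['tin_center']:
  for r in spot_point('side',t)[:2]: print(t,np.round(r['position'],4),round(r['score'],2))
A=cv2.resize(cv2.imread('pics/sd8.png')[250:400,180:380],None,fx=4,fy=4,interpolation=cv2.INTER_CUBIC)
cv2.imwrite('pics/c8.png',A)
```

```text
18.6833 [0.5391 0.326  0.113 ] [179.25 -29.2    2.64] [-1.3 -2.1  3.2] [-0.74  1.46 -0.38] [ 39.4  13.  -55.   95.4 -17.7 -38.9]
tin_center [0.5552 0.3263 0.0698] 0.64
```

Call:
play_rows:
  plan:
    - [0,0,-0.5,0,0,0]
    - [0,0,-1,0,0,0]
    - [0,0,-1,0,0,0]
    - [0,0,-1,0,0,0]
    - [0,0,0,0,0,0]
    - [0,0,0,0,0,0]

```text
clock: 19.28
tool_pos: [0.5214, 0.3273, 0.1434]
orientation: [179.3, -29.2, 2.8]
force: [0.9, 0.6, -2.3]
opening: 0.056
gripper_force: 29.9
```

Run:
```python
from h import *
o=get_obs(); print(o['clock'],np.round(o['tool_pos'],4),np.round(o['orientation'],2),np.round(o['force'],1),np.round(o['moment'],2),np.round(o['joint_pos'],1),o['opening'])
```

```text
19.2833 [0.5214 0.3273 0.1434] [179.34 -29.18   2.75] [ 0.9  0.6 -2.3] [0.16 1.59 0.06] [ 48.2   9.6 -54.4  77.  -21.4 -27.8] 0.05602016964868514
```

Call:
play_rows:
  plan:
    - [0,0,-1.5,0,0,0]
    - [0,0,-2,0,0,0]
    - [0,0,-2,0,0,0]
    - [0,0,-2,0,0,0]
    - [0,0,-1.5,0,0,0]
    - [0,0,0,0,-3,0]
    - [0,0,0,0,-4,0]
    - [0,0,0,0,-4,0]
    - [0,0,0,0,-4,0]
    - [0,0,0,0,-4,0]
    - [0,0,0,0,-4,0]
    - [0,0,0,0,-4,0]
    - [0,0,0,0,-2,0]
    - [0,0,0,0,0,0]
    - [0,0,0,0,0,0]

```text
clock: 20.53
tool_pos: [0.4796, 0.3241, 0.2208]
orientation: [179.2, -0.2, 2.1]
force: [-0.6, 0.1, -3.4]
opening: 0.0561
gripper_force: 29.9
```

Run:
```python
from h import *
o=get_obs(); print(o['clock'],np.round(o['tool_pos'],4),np.round(o['orientation'],2),np.round(o['force'],1),np.round(o['moment'],2),np.round(o['joint_pos'],1),o['opening'])
Rt=R.from_euler('xyz',o['orientation'],degrees=True)
T=R.from_euler('xyz',[180,0,2.6],degrees=True)
print((Rt.inv()*T).as_rotvec(degrees=True))
s=save('side','sd9.png')
for c in ['side']:
  for r in spot_point(c,'tin_center')[:2]: print(np.round(r['position'],4),round(r['score'],2))
```

```text
20.5333 [0.4796 0.3241 0.2208] [179.23  -0.23   2.14] [-0.6  0.1 -3.4] [-0.01 -0.01 -0.05] [ 53.8  12.7 -14.    0.7 -63.8  38. ] 0.05609092964044893
[ 0.77211526 -0.2315959  -0.45666665]
[0.4751 0.3191 0.1788] 0.56
```

Call:
play_rows:
  plan:
    - [0,0,0,0.8,-1.2,0]
    - [0,0,0,0,0,6.3]
    - [0,0,0,0,0,6.3]
    - [0,0,0,0,0,6.4]
    - [1.8,2.5,0,0,0,0]
    - [1.8,2.5,0,0,0,0]
    - [1.8,2.5,0,0,0,0]
    - [1.8,2.5,0,0,0,0]
    - [1.8,2.5,0,0,0,0]
    - [1.8,2.5,0,0,0,0]
    - [1.8,2.5,0,0,0,0]
    - [1.8,2.5,0,0,0,0]
    - [1.8,2.5,0,0,0,0]
    - [1.8,2.5,0,0,0,0]
    - [1.8,2.5,0,0,0,0]
    - [0.5,0.6,0,0,0,0]
    - [0,0,0,0,0,0]
    - [0,0,0,0,0,0]
    - [0,0,0,0,0,0]

```text
clock: 22.22
tool_pos: [0.5914, -0.0016, 0.2193]
orientation: [179.8, 1.0, -16.7]
force: [0.2, -0.1, -2.4]
opening: 0.0559
gripper_force: 29.9
```

Run:
```python
from h import *
s=save('wrist','w10.png'); o=get_obs(); print(o['clock'],np.round(o['tool_pos'],4),np.round(o['orientation'],2),np.round(o['force'],1),np.round(o['joint_pos'],1),o['opening'])
p=np.array(o['tool_pos']); print('s,n',p[0]*.957-p[1]*.289,p[0]*.289+p[1]*.957)
y=np.radians(-16.9);ex=np.array([np.cos(y),np.sin(y),0]);ey=np.array([-np.sin(y),np.cos(y),0])
for off in(-.0045,0,.0045):
  for zz in(-.091,.009):
    for yy in(.028,-.028): print(off,zz,yy,proj(s,p+ex*(off+.022)+ey*yy+[0,0,zz]).round(1))
A=cv2.resize(cv2.imread('pics/w10.png')[100:340,160:480],None,fx=2.5,fy=2.5,interpolation=cv2.INTER_CUBIC)
cv2.imwrite('pics/c10.png',A)
```

```text
22.2667 [ 0.5914 -0.0013  0.2193] [179.83   1.   -16.62] [-0.1  0.5 -2.1] [ 18.5  14.4 -11.4  -0.5 -65.1  55.1] 0.056232052965051696
s,n 0.5663900652524052 0.16965545832950796
-0.0045 -0.091 0.028 [278.3 219.5]
-0.0045 -0.091 -0.028 [362.5 219.8]
-0.0045 0.009 0.028 [247.7 275.6]
-0.0045 0.009 -0.028 [391.1 275.9]
0 -0.091 0.028 [278.1 212.9]
0 -0.091 -0.028 [362.7 213.1]
0 0.009 0.028 [247.1 264.8]
0 0.009 -0.028 [391.7 265. ]
0.0045 -0.091 0.028 [277.9 206.2]
0.0045 -0.091 -0.028 [362.9 206.4]
0.0045 0.009 0.028 [246.5 253.7]
0.0045 0.009 -0.028 [392.4 254. ]
```

View pics/c10.png

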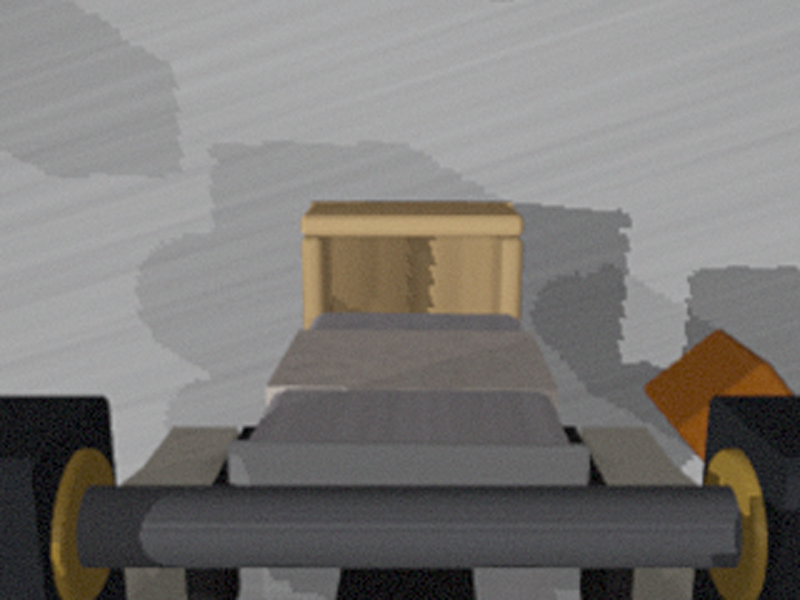

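The crop shows the tin's front face: bottom edge at row 313 (x 313–522) and top edge at row 443 (x 230–588). The crate's far rim is at rows 215–236 (x 303–521). I'll use the rim as an image reference for the offset.

Run:
```python
from h import *
s=snapshot('wrist'); o=get_obs(); p=np.array(o['tool_pos'])
ex=np.array([.957,-.289,0]);ey=np.array([.289,.957,0])
f=lambda S,N,z:S*ex+N*ey+[0,0,z]
for S in(.5973,.5893):
  print([proj(s,f(S,.1672+d,.046)).round(1).tolist() for d in(.04,.032,-.032,-.04)])
# measured image points -> s,n on known planes
g=lambda u,v,z:(lambda q:(round(q@ex,4),round(q@ey,4)))(atz(s,160+u/2.5,100+v/2.5,z))
print('rim outer',g(303,215,.046),g(521,215,.046),'inner',g(322,236,.046),g(502,236,.046))
print('tin bottom edge',g(313,313,p[2]-.091),g(522,313,p[2]-.091),'top',g(230,443,p[2]+.009),g(588,443,p[2]+.009))
print(p@ex,p@ey,s['position'],s['attitude'])
```

```text
[[278.7, 184.7], [287.8, 184.7], [360.3, 184.8], [369.3, 184.8]]
[[279.0, 193.7], [288.0, 193.7], [360.0, 193.8], [369.0, 193.9]]
rim outer (np.float64(0.5957), np.float64(0.2049)) (np.float64(0.5959), np.float64(0.1279)) inner (np.float64(0.5883), np.float64(0.1984)) (np.float64(0.5884), np.float64(0.1344))
tin bottom edge (np.float64(0.58), np.float64(0.1935)) (np.float64(0.5801), np.float64(0.1376)) top (np.float64(0.5832), np.float64(0.1963)) (np.float64(0.5833), np.float64(0.1403))
0.5664318072894798 0.16983385554925057 [ 0.65696962 -0.02171208  0.35641036] [ 164.55730739   -0.22196236 -106.6644838 ]
```

Call:
play_rows:
  plan:
    - [0.28,0.14,0,1.4,1.5,0]
    - [0,0,2.5,0,0,0]
    - [0,0,2.5,0,0,0]
    - [0,0,2,0,0,0]
    - [0,0,0,0,0,0]
    - [0,0,0,0,0,0]
    - [0,0,0,0,0,0]

```text
clock: 22.9
tool_pos: [0.596, -0.0024, 0.1506]
orientation: [-178.8, -0.6, -16.6]
force: [0.1, -0.1, -2.7]
opening: 0.056
gripper_force: 29.9
```

Run:
```python
from h import *
s=save('wrist','w11.png'); o=get_obs(); p=np.array(o['tool_pos']); print(o['clock'],p.round(4),np.round(o['orientation'],2),np.round(o['force'],1))
ex=np.array([.957,-.289,0]);ey=np.array([.289,.957,0]); print(p@ex,p@ey)
# column profile along centre to find bottom-front edge row automatically
g=cv2.cvtColor(s['frame'],cv2.COLOR_RGB2GRAY).astype(float)
print(g[170:250,300:345].mean(1).round(0).tolist())
for r in (215,220,225,230): print(r,(atz(s,323,r,p[2]-.092)@ex).round(4))
print([proj(s,a*ex+.1672*ey+[0,0,.046]).round(1) for a in(.5893,.5973)])
```

```text
22.95 [ 0.5962 -0.0024  0.1509] [-178.71   -0.62  -16.63] [-0.6 -0.  -2.3]
0.571300326454115 0.16998040804100203
[166.0, 162.0, 159.0, 158.0, 156.0, 155.0, 155.0, 154.0, 153.0, 153.0, 153.0, 152.0, 152.0, 152.0, 151.0, 151.0, 151.0, 151.0, 151.0, 151.0, 151.0, 150.0, 150.0, 150.0, 150.0, 150.0, 150.0, 151.0, 151.0, 130.0, 100.0, 98.0, 92.0, 88.0, 91.0, 95.0, 97.0, 94.0, 109.0, 134.0, 145.0, 148.0, 150.0, 150.0, 150.0, 150.0, 145.0, 135.0, 116.0, 105.0, 106.0, 105.0, 105.0, 105.0, 106.0, 103.0, 98.0, 99.0, 98.0, 98.0, 98.0, 99.0, 107.0, 110.0, 111.0, 110.0, 110.0, 111.0, 110.0, 110.0, 109.0, 110.0, 109.0, 109.0, 110.0, 109.0, 109.0, 109.0, 108.0, 107.0]
215 0.5939
220 0.5905
225 0.5871
230 0.5837
[array([328.6, 218.7]), array([328.6, 207.5])]
```

Run:
```python
import cv2
im=cv2.imread('pics/w11.png')
for r in range(214,246,2): print(r,im[r:r+2,300:315].mean((0,1)).round(),im[r:r+2,330:345].mean((0,1)).round())
g=im[234].astype(int); print([tuple(g[x]) for x in range(268,292,2)],[tuple(g[x]) for x in range(360,384,2)])
```

```text
214 [106. 147. 172.] [107. 146. 172.]
216 [ 99. 136. 161.] [ 99. 137. 162.]
218 [ 74. 104. 125.] [ 81. 113. 135.]
220 [ 72. 102. 123.] [ 76. 106. 127.]
222 [ 72. 102. 122.] [ 74. 106. 127.]
224 [ 85. 101. 114.] [ 84. 105. 121.]
226 [101.  98. 101.] [100.  98. 101.]
228 [ 98.  96. 100.] [ 98.  97. 100.]
230 [101.  99. 103.] [ 99.  97. 100.]
232 [104. 108. 114.] [103. 107. 112.]
234 [105. 109. 116.] [103. 108. 114.]
236 [105. 109. 116.] [104. 108. 115.]
238 [104. 108. 115.] [104. 109. 115.]
240 [104. 108. 114.] [105. 108. 115.]
242 [104. 108. 114.] [104. 107. 114.]
244 [105. 109. 116.] [102. 106. 112.]
[(np.int64(148), np.int64(145), np.int64(145)), (np.int64(145), np.int64(144), np.int64(144)), (np.int64(150), np.int64(148), np.int64(149)), (np.int64(137), np.int64(147), np.int64(154)), (np.int64(106), np.int64(147), np.int64(176)), (np.int64(101), np.int64(119), np.int64(134)), (np.int64(106), np.int64(108), np.int64(116)), (np.int64(101), np.int64(108), np.int64(116)), (np.int64(103), np.int64(109), np.int64(116)), (np.int64(105), np.int64(107), np.int64(115)), (np.int64(105), np.int64(107), np.int64(115)), (np.int64(103), np.int64(106), np.int64(115))] [(np.int64(105), np.int64(109), np.int64(115)), (np.int64(101), np.int64(108), np.int64(113)), (np.int64(103), np.int64(106), np.int64(116)), (np.int64(108), np.int64(109), np.int64(119)), (np.int64(104), np.int64(108), np.int64(115)), (np.int64(107), np.int64(110), np.int64(118)), (np.int64(106), np.int64(111), np.int64(118)), (np.int64(60), np.int64(77), np.int64(94)), (np.int64(69), np.int64(93), np.int64(111)), (np.int64(77), np.int64(107), np.int64(124)), (np.int64(76), np.int64(108), np.int64(126)), (np.int64(83), np.int64(112), np.int64(132))]
```

Call:
play_rows:
  plan:
    - [-0.18,0.2,0,0,0,0]
    - [0,0,1,0,0,0]
    - [0,0,1,0,0,0]
    - [0,0,1,0,0,0]
    - [0,0,0,0,0,0]
    - [0,0,0,0,0,0]

```text
clock: 23.45
tool_pos: [0.5926, -0.0041, 0.1178]
orientation: [-178.9, -0.4, -16.7]
force: [-0.6, 0.6, -2.2]
opening: 0.0561
gripper_force: 29.9
```

Call:
play_rows:
  plan:
    - [0,0,0.7,0,0,0]
    - [0,0,0.5,0,0,0]
    - [0,0,0.3,0,0,0]
    - [0,0,0.2,0,0,0]
    - [0,0,0,0,0,0]
    - [0,0,0,0,0,0]

```text
clock: 23.95
tool_pos: [0.5935, -0.0036, 0.1021]
orientation: [-178.8, -0.5, -16.7]
force: [-0.4, -0.2, -2.8]
opening: 0.056
gripper_force: 29.9
```

Inside the crate with no contact so far. Last few millimetres.

Call:
play_rows:
  plan:
    - [0,0,0.1,0,0,0]
    - [0,0,0.1,0,0,0]
    - [0,0,0.1,0,0,0]
    - [0,0,0,0,0,0]
    - [0,0,0,0,0,0]

```text
clock: 24.37
tool_pos: [0.5941, -0.0035, 0.0998]
orientation: [-178.7, -0.5, -16.7]
force: [0.5, -0.8, 2.5]
opening: 0.0562
gripper_force: 29.9
```

Call:
play_rows:
  plan:
    - [0,0,0.1,0,0,0]
    - [0,0,0.1,0,0,0]
    - [0,0,0,0,0,0]
    - [0,0,0,0,0,0]

```text
clock: 24.7
tool_pos: [0.5953, -0.0038, 0.0993]
orientation: [-178.7, -0.7, -16.6]
force: [0.7, -2.9, 11.8]
opening: 0.0559
gripper_force: 30.0
```

Call:
play_rows:
  plan:
    - [0,0,-0.1,0,0,0]
    - [0,0,0,0,0,0]
    - [0,0,0,0,0,0]
    - [0,0,0,0,0,0]
    - [0,0,0,0,0,0]
    - [0,0,0,0,0,0]
    - [0,0,-1.5,0,0,0]
    - [0,0,-3,0,0,0]
    - [0,0,-4,0,0,0]
    - [0,0,-4,0,0,0]
    - [0,0,0,0,0,0]
    - [0,0,0,0,0,0]
  grip: 8.76

```text
clock: 25.7
tool_pos: [0.5931, -0.0055, 0.2262]
orientation: [-178.6, -0.8, -16.7]
force: [-0.7, 0.2, -0.7]
opening: 0.0874
gripper_force: 0.0
```

Run:
```python
from h import *
o=get_obs(); p=np.array(o['tool_pos']); print(o['clock'],p.round(4),np.round(o['orientation'],2),np.round(o['force'],1))
ex=np.array([.957,-.289,0]);ey=np.array([.289,.957,0])
for c in['scene','side','wrist']:
  s=save(c,c+'_f.png')
  for t in['tin_center','round_jar_center','square_jar_center']:
    for r in spot_point(c,t)[:4]: q=np.array(r['position']); print(c,t,q.round(4),'s,n',(q@ex).round(4),(q@ey).round(4),round(r['score'],2))
a=cv2.imread('pics/scene_f.png')[180:280,235:345]; b=cv2.imread('pics/side_f.png')[165:275,285:395]
w=cv2.imread('pics/wrist_f.png')[40:290,180:470]
c=np.zeros((600,800,3),np.uint8)
A=cv2.resize(a,None,fx=3.6,fy=3.6,interpolation=2);B=cv2.resize(b,None,fx=3.6,fy=3.6,interpolation=2)
c[:360,:396]=A; c[:396,400:796]=B; c[400:600,:232]=cv2.resize(w,(232,200),interpolation=cv2.INTER_AREA)
cv2.imwrite('pics/final.png',c)
```

```text
25.7 [ 0.5931 -0.0055  0.2262] [-178.6    -0.76  -16.69] [-0.7  0.2 -0.7]
scene tin_center [ 0.5915 -0.0021  0.0572] s,n 0.5667 0.1689 0.82
scene round_jar_center [0.5398 0.0212 0.0509] s,n 0.5105 0.1763 0.58
scene square_jar_center [0.4803 0.0306 0.0435] s,n 0.4508 0.1681 0.89
scene square_jar_center [0.4953 0.1517 0.032 ] s,n 0.4302 0.2883 0.88
scene square_jar_center [ 0.7309 -0.0268  0.0347] s,n 0.7072 0.1856 0.87
scene square_jar_center [ 0.5053 -0.1083  0.0278] s,n 0.5149 0.0424 0.76
side tin_center [ 0.5874 -0.0058  0.0569] s,n 0.5638 0.1642 0.57
side round_jar_center [0.5336 0.0157 0.0467] s,n 0.5061 0.1692 0.84
side square_jar_center [ 0.514  -0.1115  0.0264] s,n 0.5241 0.0418 0.73
side square_jar_center [0.4814 0.0333 0.0441] s,n 0.4511 0.171 0.71
side square_jar_center [ 0.7292 -0.0271  0.035 ] s,n 0.7057 0.1848 0.69
side square_jar_center [0.4967 0.1493 0.0274] s,n 0.4322 0.2864 0.64
wrist square_jar_center [0.4994 0.1507 0.0284] s,n 0.4344 0.2885 0.89
wrist square_jar_center [ 0.7383 -0.0231  0.0353] s,n 0.7132 0.1913 0.74
wrist square_jar_center [ 0.5034 -0.1133  0.0275] s,n 0.5145 0.0371 0.61
```

View pics/final.png

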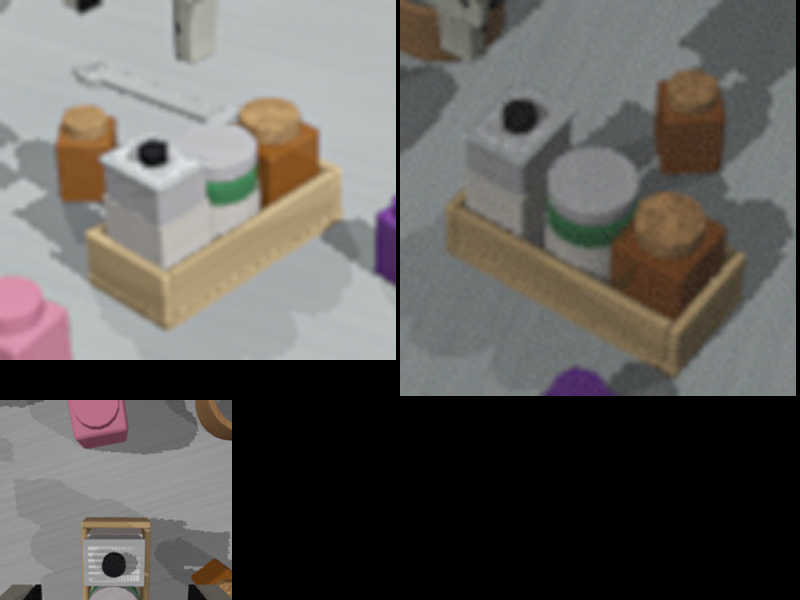

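All three stand upright in one row. Their centre heights of 0.057, 0.051 and 0.044 m match standing on the crate floor (expected 0.058, 0.0505 and 0.043 m).

```bash
python3 -c "
from plant import *
print(close_job())"
```

```text
the job is handed in; nothing more can be done
None
```

The job is handed in at about 26 s: the square jar, round jar and oil tin stand upright in one row on the crate floor, set down gently with no contact over 40 N seen, and the bottle, tape roll, wrench and white disc were never touched.

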